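# Gauge the red mounted section and lock the probe

### The arm

A 6-joint arm with a two-finger parallel gripper is mounted at the origin on a cart in front of the work surface, level with it; the furniture and walls round the work are solid. World frame = base frame: x ahead of the robot, y to its left, z up, the work surface at z = 0. Lengths are in m, angles in rad, forces in N, time in s.
With the tool pointing down it reaches from about 0.375 to 0.975 m from the base axis. Payload 3.8 kg.
Tool frame: the origin (TCP) lies on the centre line of the jaws, within the pads' length; the fingertips stand 14 mm ahead of it and the grasp point (between the pads) lies 5 mm behind it; z points along the fingers, x is the direction in which the jaws open and shut, and the axes are right-handed (so a half turn about z gives the same grasp; the last joint's range is limited). The gripper opens to 85 mm and grips with 20 to 120 N. Pads are 22 mm wide; open, the fingers measure 114 mm over their backs; the gripper's body (76 mm by 85 mm) begins 54 mm behind the grasp point. The pads swing forward as they close: fully open they stand 13 mm farther back than shut.
Start: joints at [1.209, 0.264, 1.604, -0, 1.274, -0.037], TCP at [0.215, 0.64, 0.245] pointing down, gripper open.
Joint ranges: [-2.63, 2.63], [-0.94, 2.18], [0.31, 2.57], [-1.31, 4.45], [0, 2.66], [-2.55, 2.55]. Speed limits (rad/s): [2.57, 2.57, 3.14, 3.14, 3.14, 3.14].

### API

Orientations are given as a rotation vector (axis times angle).
In Python, from workcell import bot gives the robot as it stands. The module is installed in compiled form; this text tells all that it offers.
- The arm moves only by the tool arm_command, never from a script. Its argument "steps" is one flat list of numbers, 7 for each row, row after row: the shift along the tool's x, y, z in units of 30 mm (1.0 is 30 mm), then the turn, a rotation vector about the tool's x, y, z in units of 6 degrees (1.0 is 6 degrees), then the opening, from 0 (shut) to 1 (fully open). In form: [tx, ty, tz, ax, ay, az, fingers, tx, ty, tz, ax, ay, az, fingers, ...]. A call has 1 to 10 rows; each row shifts and turns the commanded pose from where the row before left it, along the tool's axes as they then stand; what a row does not reach is not made up. A row lasts 1/8 s, in which the tool goes at most 62.5 mm and 10.7 degrees, less where a joint would pass 70% of its speed; a pose out of reach is approached as far as the arm can. A call is refused whole if a number of a shift passes 1 or a number of a turn 1, either way. A call with a gripper value outside its range is refused whole. The fingers move at their own pace and stop on an object; "squeeze" is the grip in N (left out, the last holds). Time passes only in rows, so rows that do not move let the fingers close. It gives the time, the measured TCP pose, the force and the opening at its end, in the units of the state.
- bot.read_state(): the state, without advancing time (a new reading comes with each control period).
- bot.read_camera(name): name is "side" or "top"; returns a dict with "img" (420x560x3 uint8, red, green, blue), "camera_matrix" (3x3 intrinsics, pixels), "pose" (4x4, takes a point from camera to world coordinates). Camera axes: x right, y down, z forward; pixel columns grow to the right and rows downward; lengths in m; the calibration is good to about 2 mm. A picture is of the moment at which its call begins. There is no depth.
- bot.finish_job(): hands the job in, once; it reports no verdict.
The state is a dict: "time": time; "q": joint angles; "joint_vel": joint speeds; "joint_torque": joint torques, N m; "tool_pos": TCP position; "tcp_rot": TCP orientation; "wrist_force": force on the tool from outside, world axes, zero at the start; "torque": the same for the moment, N m; "width": opening from 0.0 (shut) to 1.0 (fully open).
Only numpy, scipy, OpenCV 4.12 (cv2) and the standard library are available. Lean on these libraries where they do the work, as an engineer would, in place of code of your own. Each camera call takes 0.05 s, during which the arm holds its last target.

### The job

Slide the gauge's carriage by its knob, fully to its stop, so that the red mounted section stands under the probe. Then bring the probe gently down until it touches the top of the red section in its pocket, and swing the red lever all the way across to lock the probe at that height, leaving both sections in their pockets and the probe off the cream one.

Things in the scene. Friction and masses are not known exactly. Their poses are not given: they have to be found in the camera images.
- gauge: Bench depth gauge, fixed: grey base 165 x 215 x 16 mm, steel column behind (x = +78 mm, 152 mm high), white head 42 mm wide (x = -28 to +95 mm, 114 to 140 mm above the bench) reaching out over an aluminium carriage. Origin on the bench straight below the probe's axis; x points from the probe to the column, y left, along the carriage's travel; z up. All offsets here use these axes.
- cross_slide (a joint): Carriage position along the gauge's y, m: 0 mid (start), hard stops at -0.030 (right) and +0.030 (left); 1.5 N friction, stays put. Carriage 62 x 130 mm, top 50 mm above the bench, with two 35 mm round pockets 28 mm deep at y = +30 and -30 mm: at the left stop the right-hand pocket is under the probe, at the right stop the left-hand one. One holds the red section, the other the cream (varies).
- slide_knob (a point): Middle of the carriage's upright black knob, 16 mm diameter, 40 mm high (42 to 82 mm above the bench), on a bracket 88 mm in front of the probe axis. This point is 62 mm above the bench and moves with the carriage.
- probe_tip (a point): Lowest point of the steel probe rod (9 mm rod, 6 mm at the tip).
- probe_knob (a point): Centre of the black knob on top of the probe rod: 22 mm diameter, 26 mm high, 138 mm above the tip; its top is 150 mm above the tip. Push its top or grip its sides from above. It moves with the probe; with the tip on the red section its underside still clears the head by about 24 mm.
- lock_lever (a joint): Angle of the red lock lever on the head, rad: 0 free (starts at 0 to 0.25), 1.2 locked (hard stop). Grows as its pin, right of the head, is pushed away from the robot: counter-clockwise from above. At 0.6 the arm points straight right (gauge -y). Friction 0.05 N m; stays put. From about 1.0 on it bites on the rod and needs up to about 8 N at the pin.
- lock_pin (a point): Centre of the upper part of the lever's upright red pin, 14 mm diameter, 50 mm from the pivot; it rises above the 10 mm wide lever arm, from 147 to 176 mm above the bench, and this point is at 165 mm.
- lock_pivot (a point): Point on the lever's vertical pivot axis (35 mm to the right of the probe axis), at the same height as lock_pin.
- red_section_top (a point): Centre of the top face of the dark red mounted section, a loose solid disc 30 mm in diameter and 18 mm high, standing in one pocket, its top about 10 mm below the carriage's top face.
- cream_section_top (a point): Centre of the top face of the cream mounted section, a loose solid disc 32 mm in diameter and 20 mm high, standing in the other pocket.
- red_section: The red section itself, origin at the centre of its underside, z up.
- cream_section: The cream section itself, origin at the centre of its underside, z up.
- probe: The probe: a vertical steel rod with the knob on top. Origin at its tip, z up. It slides straight up and down, tip 80 mm (upper stop) to 34 mm above the bench, starting with the tip at 64 to 80 mm. 3 N of friction; it stays where it is left, and is clamped once the lever is locked.
Not all that is in view belongs to the job. Of the things like the red_section, leave any that is green; of the rest the smaller one is meant.

How it is judged:
By the outcome, as a careful person would: the job done as asked, in the order asked, and still so for the second after the job is handed in, with the robot touching nothing.
It also fails if it takes over 51 s, if anything falls off the work surface, if the arm or the gripper's body presses on something with over 40 N, if the wrist force passes 120 N, or if a joint passes its speed limit or range.

## Working session

There is one attempt and no reset: what is moved stays moved. The work goes in short steps, Python scripts to look and compute and a tool call to move; the robot and the scene stay as the last step left them, time stands still between calls to the robot, and variables do not carry over. Pictures are saved under pics/ and viewed, and the job is handed in when it is done.

Besides the shell and the picture viewer there is one more tool, called after "Request:" as a command line: name --argument value ..., lists and objects as JSON in quotes. arm_command: Moves the arm, as the interface text tells. Its arguments: {"type":"object","properties":{"steps":{"type":"array","items":{"type":"number"}},"squeeze":{"type":"number"}},"required":["steps"]}

```bash
mkdir -p pics; python3 - <<'E'
from workcell import bot
import cv2,numpy as np
s=bot.read_state();print(s)
for n in("side","top"):
    c=bot.read_camera(n);cv2.imwrite(f"pics/{n}0.png",c["img"][:,:,::-1]);print(n,c["camera_matrix"].tolist(),np.round(c["pose"],4).tolist())
    np.savez(f"{n}.npz",K=c["camera_matrix"],T=c["pose"])
E
```

```text
{'time': 0.0, 'q': array([ 1.20911621e+00,  2.64749607e-01,  1.60537248e+00,  2.23484263e-05,
        1.27372222e+00, -3.69011725e-02]), 'joint_vel': array([-0.00091286, -0.00068032, -0.00013436,  0.00191991, -0.00162039,
       -0.00043836]), 'joint_torque': array([-1.32946654e-03, -5.15113664e+01, -3.67313468e+01, -2.53093394e-04,
        1.27667378e-02, -2.39511127e-05]), 'tool_pos': array([0.21513777, 0.63905253, 0.24396522]), 'tcp_rot': array([ 2.5503789 ,  1.83233487, -0.00296398]), 'wrist_force': array([-0.58472642, -0.08579559, -0.35930878]), 'torque': array([-0.00317058, -0.00667299,  0.0156559 ]), 'width': 1.003088990295114}
side [[512.3827615395248, 0.0, 279.7928851633351], [0.0, 512.3827615395248, 215.92345796736845], [0.0, 0.0, 1.0]] [[-0.9998, -0.0089, 0.0179, 0.5396], [-0.0198, 0.5527, -0.8331, 0.7609], [-0.0025, -0.8333, -0.5528, 0.6052], [0.0, 0.0, 0.0, 1.0]]
top [[536.5459910893627, 0.0, 270.2374545058849], [0.0, 536.5459910893627, 213.26392153023815], [0.0, 0.0, 1.0]] [[0.0295, -0.9889, 0.1459, 0.4156], [-0.9994, -0.032, -0.0151, 0.0434], [0.0196, -0.1454, -0.9892, 1.0218], [0.0, 0.0, 0.0, 1.0]]
```

View pics/side0.png

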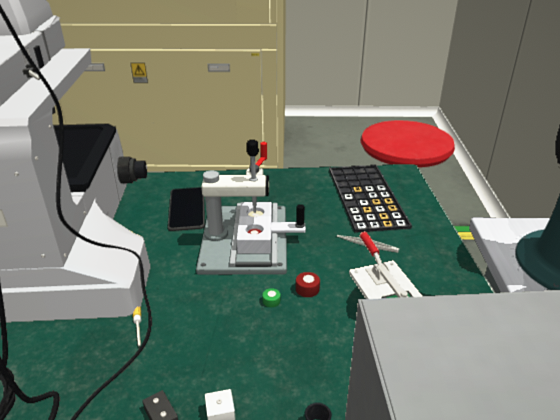

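View pics/top0.png

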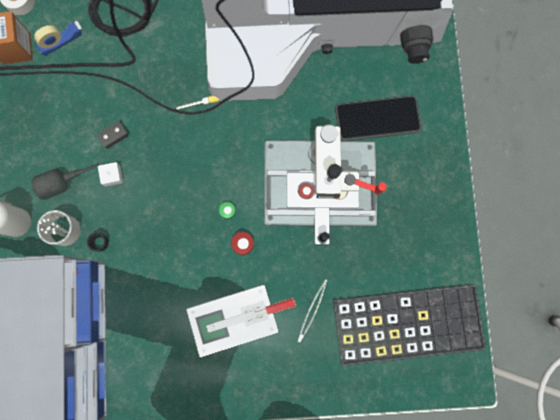

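```bash
python3 - <<'E'
import cv2,numpy as np
a=cv2.imread("pics/top0.png")[125:260,205:390];b=cv2.imread("pics/side0.png")[130:310,190:330]
cv2.imwrite("pics/ct.png",cv2.resize(a,None,fx=4,fy=4,interpolation=2));cv2.imwrite("pics/cs.png",cv2.resize(b,None,fx=3.3,fy=3.3,interpolation=2))
E
```

```text
(no output)
```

View pics/ct.png

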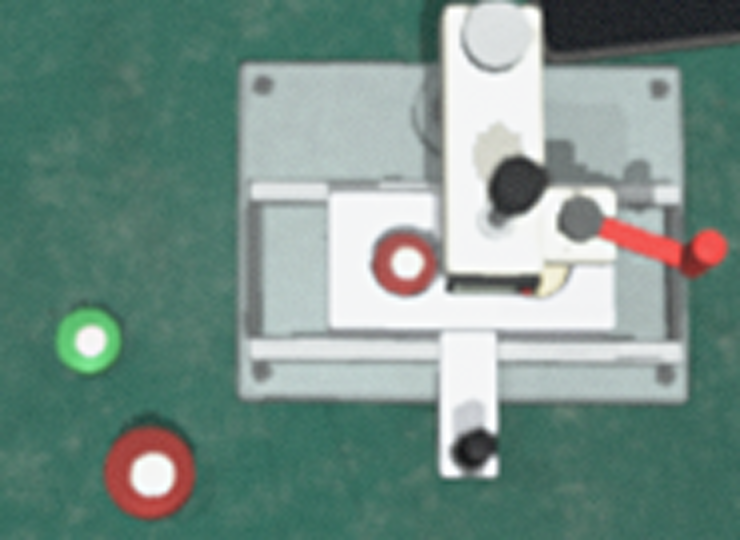

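View pics/cs.png

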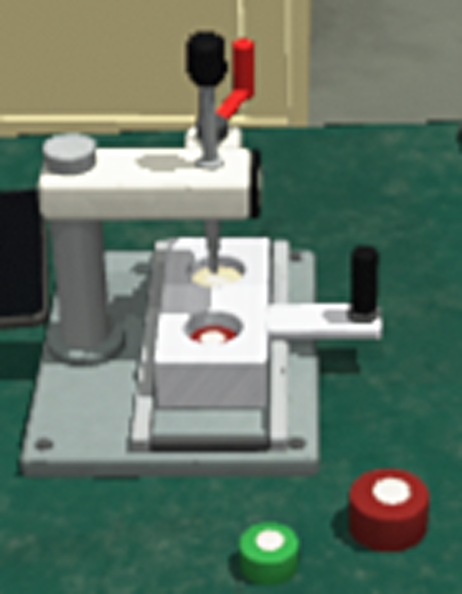

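```bash
cat > h.py <<'E'
import numpy as np,cv2
from scipy.optimize import least_squares
C={n:np.load(n+".npz") for n in("side","top")}
def proj(n,P):
    K,T=C[n]["K"],C[n]["T"];p=(np.asarray(P)-T[:3,3])@T[:3,:3]
    uv=p@K.T;return uv[...,:2]/uv[...,2:]
def ct(x,y):return (205+x/4,125+y/4)
def cs(x,y):return (190+x/3.3,130+y/3.3)
def g2w(g,P):
    c,s=np.cos(g[2]),np.sin(g[2]);P=np.asarray(P,float)
    return np.array([g[0]+c*P[0]-s*P[1],g[1]+s*P[0]+c*P[1],P[2]])
E
python3 - <<'E'
from h import *
# params gx,gy,yaw,probe tip z, lever angle
def pts(p):
    pk=(0,0,p[3]+.138);a=p[4];L=(.05*np.sin(a-.6),-.035-.05*np.cos(a-.6),.176)
    return [("top",(.078,0,.152),ct(497,35)),("side",(.078,0,.152),cs(70,148)),
    ("side",(-.088,0,.082),cs(365,252)),("side",(-.088,0,.062),cs(365,285)),("top",(-.088,0,.082),ct(480,441)),
    ("top",pk,ct(518,185)),("side",pk,cs(206,59)),
    ("top",(-.028,.021,.140),ct(445,270)),
    ("side",(-.028,.021,.140),cs(250,180)),
    ("top",L,ct(710,246)),("side",L,cs(243,44)),
    ("top",(0,.03,.04),ct(404,263)),("side",(0,.03,.04),cs(213,338))]
def r(p):return np.concatenate([proj(n,g2w(p,P))-np.array(u) for n,P,u in pts(p)])
s=least_squares(r,[.6,-.1,0,.07,.1],loss="soft_l1")
print(np.round(s.x,4));print(np.round(r(s.x).reshape(-1,2),1).tolist())
np.save("g.npy",s.x)
g=s.x
for P in [(-.088,0,.062),(0,-.035,.165),(0.078,0,.15)]:print(np.round(g2w(g,P),4))
E
```

```text
[ 0.6059 -0.0662  0.0111  0.0639  0.2555]
[[0.2, -1.1], [-0.4, -2.6], [-0.2, -1.7], [-0.4, -2.9], [-0.8, 0.1], [-1.0, 0.2], [-0.0, -0.2], [-0.4, 3.3], [2.5, -0.8], [-0.4, -0.1], [0.1, -2.2], [-0.4, -0.3], [-0.3, -0.8]]
[ 0.5179 -0.0672  0.062 ]
[ 0.6063 -0.1012  0.165 ]
[ 0.6839 -0.0653  0.15  ]
```

```bash
python3 - <<'E'
from h import *
def tri(ut,us):
    r=least_squares(lambda P:np.concatenate([proj("top",P)-ut,proj("side",P)-us]),[.5,.2,.1]);return r.x,r.fun
for ut in [(63,258),(77,262),(103,264)]:print(tri(ut,(358,300)))
print(proj("top",np.array([[.215,.64,.244],[.215,.64,.0]])),proj("side",np.array([[.215,.64,.244],[.5,.1,.3]])))
E
```

```text
(array([0.46053341, 0.33793971, 0.21360983]), array([ 0.46045353, -2.17865576,  1.63880459,  0.16399642]))
(array([0.45690526, 0.32168289, 0.19848871]), array([ 0.59290679, -2.79823258,  2.14685885,  0.2138595 ]))
(array([0.45309181, 0.29083205, 0.17014991]), array([ 0.14205076, -0.6758567 ,  0.53627582,  0.054196  ]))
[[-182.88443475  427.7783726 ]
 [ -73.05758594  394.10671005]] [[850.0573574  628.35933079]
 [317.9186219  137.0856467 ]]
```

```bash
python3 - <<'E'
import cv2
a=cv2.imread("pics/top0.png")[170:420,0:300]
cv2.imwrite("pics/bx.png",cv2.resize(a,None,fx=2.4,fy=2.4,interpolation=2))
E
```

```text
(no output)
```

View pics/bx.png

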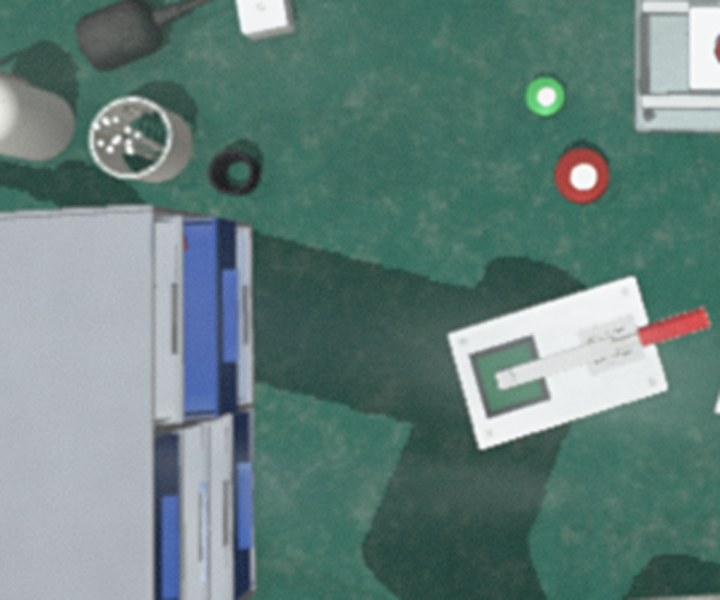

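Request:
arm_command --steps '[0, 0, -1, 0, 0, -0.8, 1, 0, 0, -1, 0, 0, -0.8, 0, 0, 0, -1, 0, 0, -0.8, 0, 0, 0, -1, 0, 0, -0.8, 0, 0, 0, 0, 0, 0, 0, 0]' --squeeze 30

```text
time: 0.72
tool_pos: [0.2158, 0.6408, 0.3684]
tcp_rot: [-2.209, -2.23, -0.008]
wrist_force: [-0.2, 0.9, 0.7]
width: 0.143
```

Request:
arm_command --steps '[-1, 0.45, 0, 0, 0, 0, 0, -1, 0.45, 0, 0, 0, 0, 0, -1, 0.45, 0, 0, 0, 0, 0, -1, 0.45, 0, 0, 0, 0, 0, -1, 0.45, 0, 0, 0, 0, 0, -1, 0.45, 0, 0, 0, 0, 0, -1, 0.45, 0, 0, 0, 0, 0, -1, 0.45, 0, 0, 0, 0, 0, -1, 0.45, 0, 0, 0, 0, 0, -1, 0.45, 0, 0, 0, 0, 0]'

```text
time: 1.98
tool_pos: [0.3532, 0.3396, 0.3629]
tcp_rot: [-2.212, -2.231, 0.005]
wrist_force: [-0.6, -0.4, 0.4]
width: -0.0
```

Request:
arm_command --steps '[-1, 0.45, 0, 0, 0, 0, 0, -1, 0.45, 0, 0, 0, 0, 0, -1, 0.45, 0, 0, 0, 0, 0, -1, 0.45, 0, 0, 0, 0, 0, -1, 0.45, 0, 0, 0, 0, 0, -1, 0.45, 0, 0, 0, 0, 0, -1, 0.45, 0, 0, 0, 0, 0, -1, 0.45, 0, 0, 0, 0, 0, -1, 0.45, 0, 0, 0, 0, 0, 0, 0, 0, 0, 0, 0, 0]'

```text
time: 3.22
tool_pos: [0.4776, 0.0707, 0.3629]
tcp_rot: [-2.214, -2.227, 0.005]
wrist_force: [-0.6, 0.1, -0.2]
width: 0.002
```

Request:
arm_command --steps '[-1, 0.4, 1, 0, 0, 0, 0, -1, 0.4, 1, 0, 0, 0, 0, -0.95, 0.3, 1, 0, 0, 0, 0, 0, 0, 1, 0, 0, 0, 0, 0, 0, 1, 0, 0, 0, 0, 0, 0, 1, 0, 0, 0, 0, 0, 0, 1, 0, 0, 0, 0, 0, 0, 0.8, 0, 0, 0, 0, 0, 0, 0, 0, 0, 0, 0]'

```text
time: 4.35
tool_pos: [0.5085, -0.0147, 0.128]
tcp_rot: [-2.206, -2.229, 0.007]
wrist_force: [-0.0, -0.5, -0.5]
width: -0.0
```

```bash
cat > look.py <<'E'
import sys
from workcell import bot
import cv2
t=sys.argv[1]
a=bot.read_camera("top")["img"][125:260,265:400,::-1];b=bot.read_camera("side")["img"][110:290,180:330,::-1]
a=cv2.resize(a,(420,420),interpolation=2);b=cv2.resize(b,(350,420),interpolation=2)
cv2.imwrite(f"pics/{t}.png",cv2.hconcat([a,b]));s=bot.read_state();print(s["tool_pos"].round(4),s["wrist_force"].round(1))
E
python3 look.py l1
```

```text
[ 0.5113 -0.0151  0.1311] [-0.8  0.1  0.5]
```

View pics/l1.png

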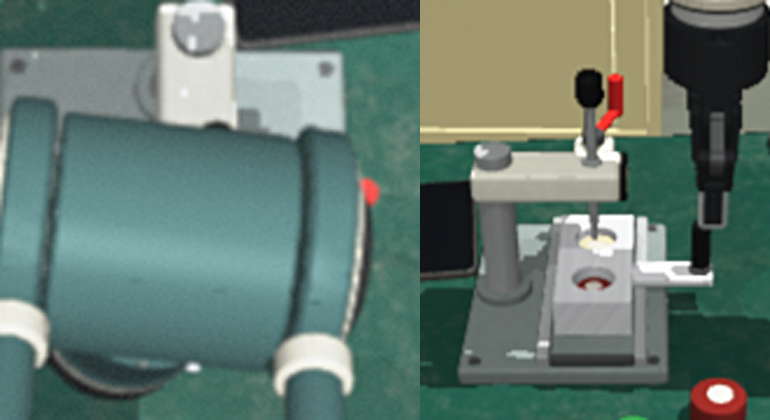

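The view shows the closed fingers beside the black slide knob (knob at about (700,245) in the side panel), left of it and lined up in x. I'll descend and push right.

Request:
arm_command --steps '[0, 0, 1, 0, 0, 0, 0, 0, 0, 1, 0, 0, 0, 0, 0, 0, 0, 0, 0, 0, 0, -0.5, 0, 0, 0, 0, 0, 0, -0.5, 0, 0, 0, 0, 0, 0, -0.3, 0, 0, 0, 0, 0, 0, -0.3, 0, 0, 0, 0, 0, 0, 0, 0, 0, 0, 0, 0, 0]'

```text
time: 5.45
tool_pos: [0.5121, -0.0648, 0.0715]
tcp_rot: [2.211, 2.231, -0.001]
wrist_force: [-0.6, 0.7, 0.0]
width: -0.002
```

Request:
arm_command --steps '[-0.2, 0, 0, 0, 0, 0, 0, -0.1, 0, 0, 0, 0, 0, 0, 0, 0, 0, 0, 0, 0, 0]'

```text
time: 5.82
tool_pos: [0.5121, -0.073, 0.0711]
tcp_rot: [-2.21, -2.233, 0.001]
wrist_force: [0.2, -0.2, -0.1]
width: -0.004
```

```bash
python3 look.py l2
```

```text
[ 0.5121 -0.0728  0.0711] [-0.4 -0.6  0.2]
```

View pics/l2.png

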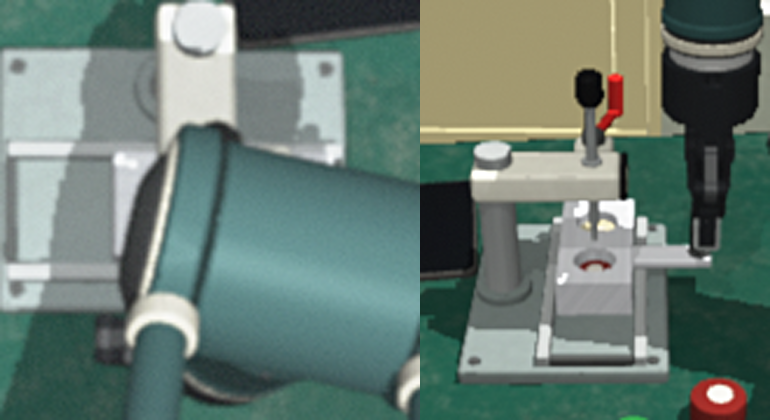

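The carriage has moved most of the way: its near edge has shifted and the red pocket is now at (595,262) in the side panel. I'll keep pushing until the stop answers.

Request:
arm_command --steps '[-0.1, 0, 0, 0, 0, 0, 0, -0.1, 0, 0, 0, 0, 0, 0, 0, 0, 0, 0, 0, 0, 0]'

```text
time: 6.3
tool_pos: [0.5122, -0.0769, 0.0711]
tcp_rot: [-2.209, -2.23, -0.004]
wrist_force: [-0.1, 9.3, 0.8]
width: 0.001
```

Request:
arm_command --steps '[-0.05, 0, 0, 0, 0, 0, 0, 0, 0, 0, 0, 0, 0, 0]'

```text
time: 6.55
tool_pos: [0.5122, -0.0771, 0.0711]
tcp_rot: [-2.209, -2.228, -0.006]
wrist_force: [-0.6, 14.3, 1.8]
width: 0.001
```

Request:
arm_command --steps '[0.5, 0, 0, 0, 0, 0, 0, 0.3, 0, -0.7, 0, 0, 0, 0, 0, 0, -1, 0, 0, 0, 0, 0, 0, -1, 0, 0, 0, 0, 0, 0, -1, 0, 0, 0, 0, 0, 0, -1, 0, 0, 0, 0, 0, 0, -1, 0, 0, 0, 0, 0, 0, -1, 0, 0, 0, 0, 0, 0, 0, 0, 0, 0, 0]'

```text
time: 7.68
tool_pos: [0.5139, -0.0567, 0.2755]
tcp_rot: [2.206, 2.229, 0.005]
wrist_force: [0.5, -0.0, 0.6]
width: -0.0
```

```bash
python3 look.py l3
```

```text
[ 0.5119 -0.0563  0.2719] [-0.  -0.4 -0.5]
```

View pics/l3.png

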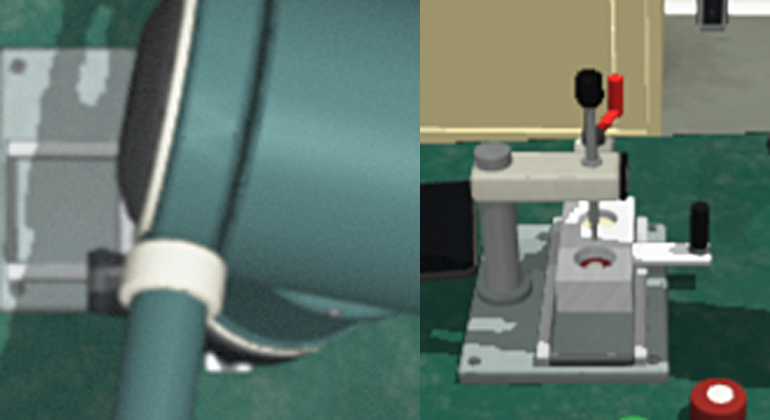

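```bash
python3 - <<'E'
from h import *
g=np.load("g.npy")
for y in (0,-.025,-.03):print(y,proj("side",g2w(g,(-.088,y,.082))))
E
```

```text
0 [300.44077074 204.68609215]
-0.025 [300.12218704 197.83616698]
-0.03 [300.06005723 196.50030295]
```

Request:
arm_command --steps '[-0.1, 1, 0, 0, 0, 0, 0, -0.1, 1, 0, 0, 0, 0, 0, -0.12, 1, 0, 0, 0, 0, 0, 0, 0.15, 0.5, 0, 0, 0, 0, 0, 0, 0.5, 0, 0, 0, 0, 0, 0, 0, 0, 0, 0, 0]'

```text
time: 8.52
tool_pos: [0.6038, -0.0645, 0.2387]
tcp_rot: [-2.206, -2.229, 0.006]
wrist_force: [-0.5, -0.6, 0.6]
width: 0.004
```

```bash
python3 look.py l4
```

```text
[ 0.6055 -0.0647  0.2415] [-0.   0.4 -0.2]
```

View pics/l4.png

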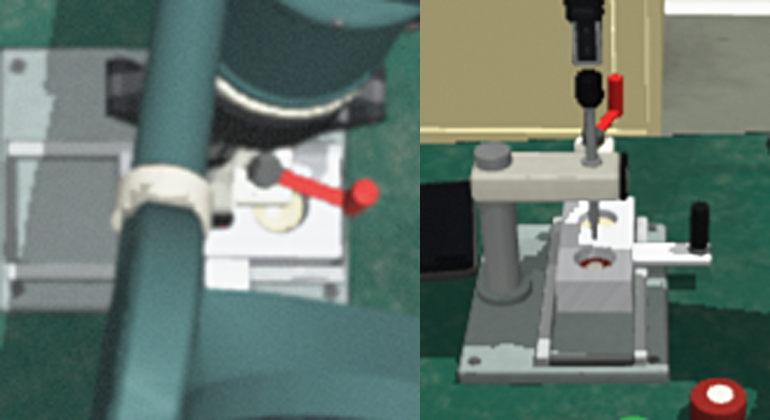

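The fingers (585,50) stand right above the probe knob (589,88).

Request:
arm_command --steps '[0, 0, 0.3, 0, 0, 0, 0, 0, 0, 0.2, 0, 0, 0, 0, 0, 0, 0.2, 0, 0, 0, 0, 0, 0, 0.15, 0, 0, 0, 0, 0, 0, 0, 0, 0, 0, 0]'

```text
time: 9.25
tool_pos: [0.6066, -0.0649, 0.2162]
tcp_rot: [-2.21, -2.233, 0.0]
wrist_force: [0.5, 0.3, -0.1]
width: -0.005
```

Request:
arm_command --steps '[0, 0, 0.1, 0, 0, 0, 0, 0, 0, 0.1, 0, 0, 0, 0, 0, 0, 0, 0, 0, 0, 0]'

```text
time: 9.62
tool_pos: [0.6066, -0.0649, 0.2103]
tcp_rot: [-2.21, -2.233, 0.0]
wrist_force: [0.1, 0.5, 1.0]
width: -0.001
```

```bash
python3 look.py l5
```

```text
[ 0.6065 -0.0649  0.2103] [-0.7 -0.7 -0.1]
```

View pics/l5.png

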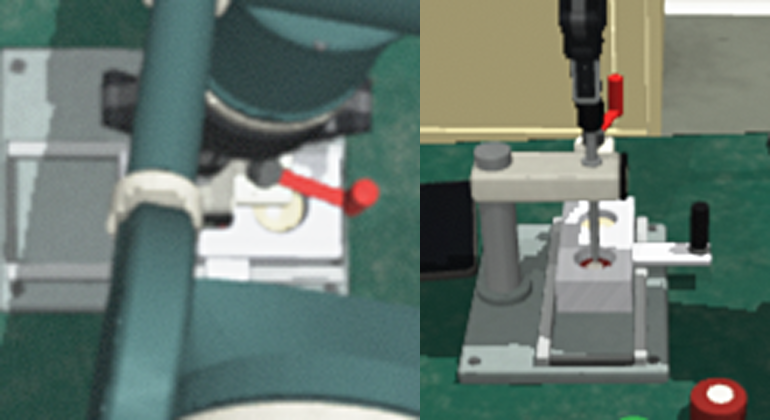

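The probe is coming down into the red pocket (rod tip at about (596,260)). I'll go on in small steps.

Request:
arm_command --steps '[0, 0, 0.05, 0, 0, 0, 0, 0, 0, 0.05, 0, 0, 0, 0, 0, 0, 0, 0, 0, 0, 0]'

```text
time: 10.1
tool_pos: [0.6066, -0.0649, 0.2077]
tcp_rot: [-2.21, -2.233, 0.0]
wrist_force: [-0.1, -0.0, 2.1]
width: 0.0
```

Request:
arm_command --steps '[0, 0, 0.05, 0, 0, 0, 0, 0, 0, 0, 0, 0, 0, 0]'

```text
time: 10.35
tool_pos: [0.6066, -0.0649, 0.2061]
tcp_rot: [-2.21, -2.233, 0.0]
wrist_force: [-1.5, -0.3, 2.2]
width: -0.002
```

Request:
arm_command --steps '[0, 0, 0.04, 0, 0, 0, 0, 0, 0, 0, 0, 0, 0, 0]'

```text
time: 10.6
tool_pos: [0.6066, -0.0649, 0.2049]
tcp_rot: [-2.21, -2.233, 0.0]
wrist_force: [-0.8, -0.2, 1.9]
width: 0.001
```

Request:
arm_command --steps '[0, 0, 0.03, 0, 0, 0, 0, 0, 0, 0, 0, 0, 0, 0]'

```text
time: 10.85
tool_pos: [0.6066, -0.0649, 0.2041]
tcp_rot: [-2.21, -2.233, 0.0]
wrist_force: [-1.9, 0.6, 2.0]
width: -0.001
```

Request:
arm_command --steps '[0, 0, 0.03, 0, 0, 0, 0, 0, 0, 0, 0, 0, 0, 0]'

```text
time: 11.1
tool_pos: [0.6067, -0.0649, 0.2038]
tcp_rot: [2.21, 2.233, 0.0]
wrist_force: [-3.0, 1.0, 4.4]
width: -0.001
```

Request:
arm_command --steps '[0, 0, 0.02, 0, 0, 0, 0, 0, 0, 0, 0, 0, 0, 0]'

```text
time: 11.35
tool_pos: [0.6067, -0.0649, 0.2037]
tcp_rot: [2.21, 2.233, 0.0]
wrist_force: [-4.1, 0.6, 6.8]
width: 0.001
```

```bash
python3 look.py l6
```

```text
[ 0.6067 -0.0649  0.2037] [-3.5  0.7  7.2]
```

View pics/l6.png

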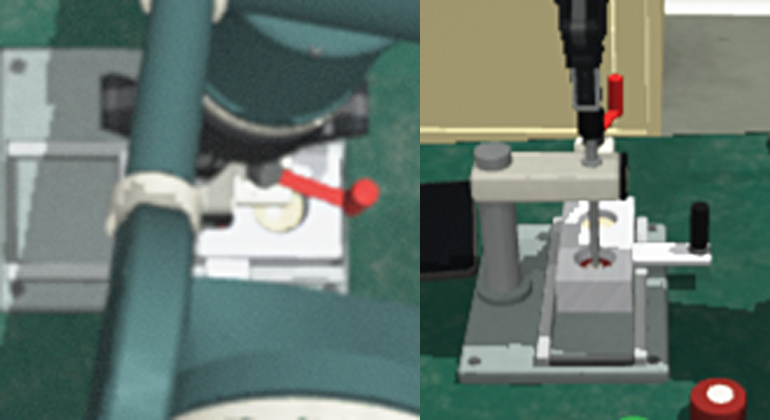

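Contact: the force rises 2 → 7 N with no further travel, at the predicted height (TCP 0.2037), and the tip sits on the red in its pocket at (596,262). Now I'll lift off and go to the lever.

Request:
arm_command --steps '[0, 0, -0.3, 0, 0, 0, 0, 0, 0, -0.9, 0, 0, 0, 0, -0.5, -1, 0, 0, 0, 0, 0, -1, -1, 0, 0, 0, 0, 0, -1, -0.1, 0, 0, 0, 0, 0, -0.25, 0, 0, 0, 0, 0, 0, 0, 0, 0, 0, 0, 0, 0]'

```text
time: 12.32
tool_pos: [0.5449, -0.1482, 0.2387]
tcp_rot: [2.211, 2.232, 0.001]
wrist_force: [-0.5, 0.1, 0.4]
width: 0.004
```

```bash
python3 look.py l7
```

```text
[ 0.5449 -0.1474  0.2385] [ 0.5 -0.5  0.2]
```

View pics/l7.png

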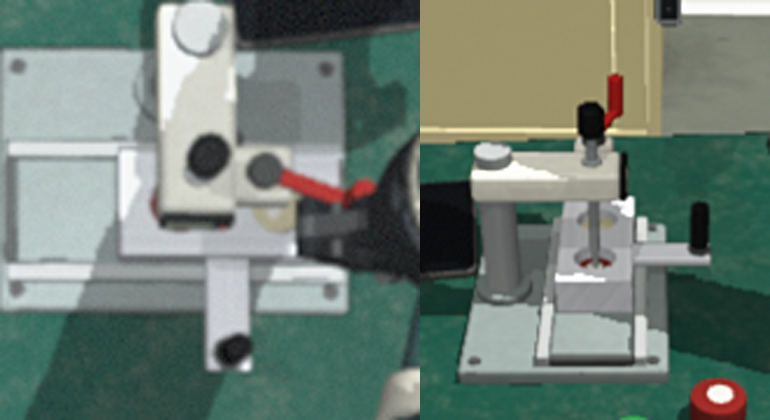

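The probe stays down (knob at (590,120), tip on the red at (596,263)); the lever has not moved. I'll lower the fingers in front of the pin and sweep +x.

Request:
arm_command --steps '[0, 0, 1, 0, 0, 0, 0, 0, 0, 1, 0, 0, 0, 0, 0, 0, 0.28, 0, 0, 0, 0, 0, 0, 0, 0, 0, 0, 0, 0, 0.5, 0, 0, 0, 0, 0, 0, 0.4, 0, 0, 0, 0, 0, 0, 0.3, 0, 0, 0, 0, 0, 0, 0.3, 0, 0, 0, 0, 0, 0, 0, 0, 0, 0, 0, 0]'

```text
time: 13.55
tool_pos: [0.5905, -0.1475, 0.1703]
tcp_rot: [2.21, 2.233, 0.001]
wrist_force: [0.3, 0.3, 0.2]
width: 0.0
```

```bash
python3 look.py l8
```

```text
[ 0.5897 -0.1474  0.1702] [0.1 0.2 0.2]
```

View pics/l8.png

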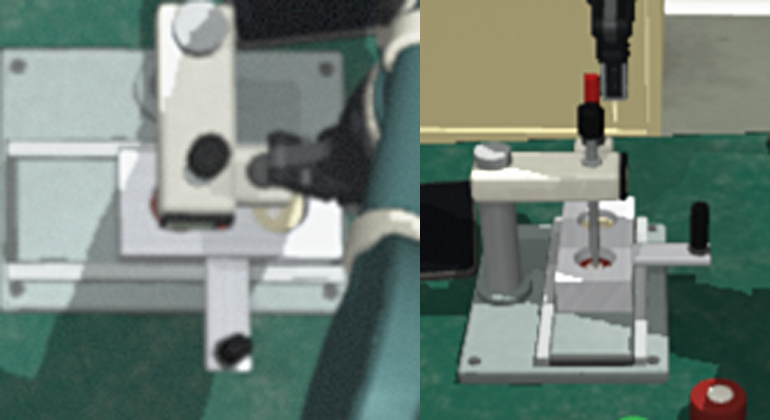

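The pin is being carried along (now at (592,88) in the side panel).

Request:
arm_command --steps '[0, 0.25, 0, 0, 0, 0, 0, 0.05, 0.25, 0, 0, 0, 0, 0, 0.05, 0.2, 0, 0, 0, 0, 0, 0, 0, 0, 0, 0, 0, 0]'

```text
time: 14.15
tool_pos: [0.6113, -0.1441, 0.1704]
tcp_rot: [2.209, 2.233, 0.001]
wrist_force: [0.2, 0.6, 0.7]
width: -0.006
```

Request:
arm_command --steps '[0, 0.1, 0, 0, 0, 0, 0, 0, 0, 0, 0, 0, 0, 0]'

```text
time: 14.4
tool_pos: [0.6131, -0.1438, 0.1701]
tcp_rot: [-2.209, -2.232, 0.0]
wrist_force: [-3.3, 0.9, 1.5]
width: -0.003
```

Request:
arm_command --steps '[0, 0.07, 0, 0, 0, 0, 0, 0, 0, 0, 0, 0, 0, 0]'

```text
time: 14.65
tool_pos: [0.6151, -0.1439, 0.1699]
tcp_rot: [-2.209, -2.232, 0.0]
wrist_force: [-3.7, 2.3, 0.7]
width: -0.0
```

Request:
arm_command --steps '[0, 0.07, 0, 0, 0, 0, 0, 0, 0, 0, 0, 0, 0, 0]'

```text
time: 14.9
tool_pos: [0.6168, -0.1436, 0.1698]
tcp_rot: [-2.208, -2.231, 0.001]
wrist_force: [-4.1, 4.1, 0.9]
width: 0.0
```

Request:
arm_command --steps '[0, 0.07, 0, 0, 0, 0, 0, 0, 0, 0, 0, 0, 0, 0]'

```text
time: 15.15
tool_pos: [0.6174, -0.1435, 0.1696]
tcp_rot: [-2.206, -2.229, 0.004]
wrist_force: [-7.8, 3.1, 3.9]
width: -0.001
```

Request:
arm_command --steps '[0, 0.08, 0, 0, 0, 0, 0, 0, 0, 0, 0, 0, 0, 0]'

```text
time: 15.4
tool_pos: [0.6179, -0.1435, 0.1694]
tcp_rot: [-2.204, -2.227, 0.009]
wrist_force: [-14.8, 2.7, 6.6]
width: 0.001
```

Request:
arm_command --steps '[0, 0.08, 0, 0, 0, 0, 0, 0, 0, 0, 0, 0, 0, 0]'

```text
time: 15.65
tool_pos: [0.6182, -0.1435, 0.1692]
tcp_rot: [-2.201, -2.225, 0.014]
wrist_force: [-20.0, 3.3, 9.6]
width: -0.0
```

```bash
python3 look.py l9
```

```text
[ 0.6182 -0.1434  0.1692] [-20.2   3.4   9.7]
```

View pics/l9.png

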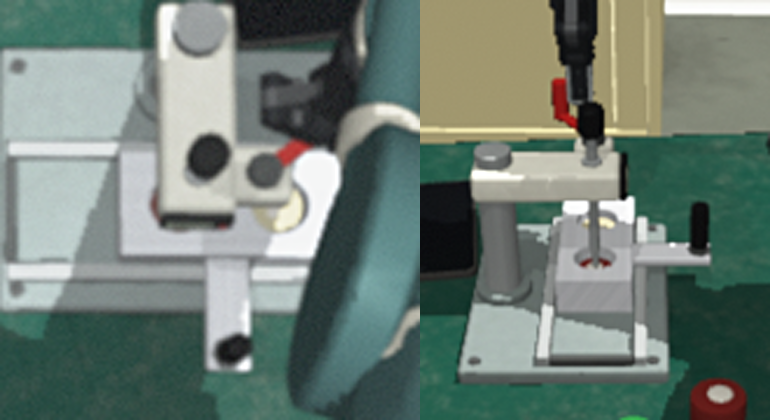

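20 N with no further movement, at the lever's calculated end position. I'll retreat and check.

Request:
arm_command --steps '[0, -0.5, 0, 0, 0, 0, 0, -0.3, -1, 0, 0, 0, 0, 0, 0, -0.5, -1, 0, 0, 0, 0, 0, 0, -1, 0, 0, 0, 0, 0, 0, -1, 0, 0, 0, 0, -1, -1, -0.5, 0, 0, 0, 0, -1, -1, 0, 0, 0, 0, 0, -1, -1, 0, 0, 0, 0, 0, 0, 0, 0, 0, 0, 0, 0]'

```text
time: 16.88
tool_pos: [0.4748, -0.2472, 0.2761]
tcp_rot: [2.211, 2.226, -0.0]
wrist_force: [0.0, 0.5, 0.1]
width: 0.006
```

```bash
python3 look.py l10; python3 - <<'E'
from h import *
g=np.load("g.npy")
for a in (1.0,1.1,1.2):
    P=g2w(g,(.05*np.sin(a-.6),-.035-.05*np.cos(a-.6),.176)); t=proj("top",P);s=proj("side",P)
    print(a,(t-[265,125])*420/135,(s-[180,110])*np.array([350/150,420/180])+[420,0])
for z in(.04,.043):
    P=g2w(g,(0,0,z+.138));print(z,(proj("side",P)-[180,110])*np.array([350/150,420/180])+[420,0])
E
```

```text
[ 0.4762 -0.2454  0.2759] [ 0.3 -0.4  0. ]
1.0 [361.40717937 122.4628484 ] [571.6991365   73.08721789]
1.1 [357.1544299  113.95077222] [566.11577841  74.20785205]
1.2 [352.07610501 105.87878184] [560.76247899  75.56189894]
0.04 [589.8796888  115.89802365]
0.043 [589.75718317 112.43054125]
```

View pics/l10.png

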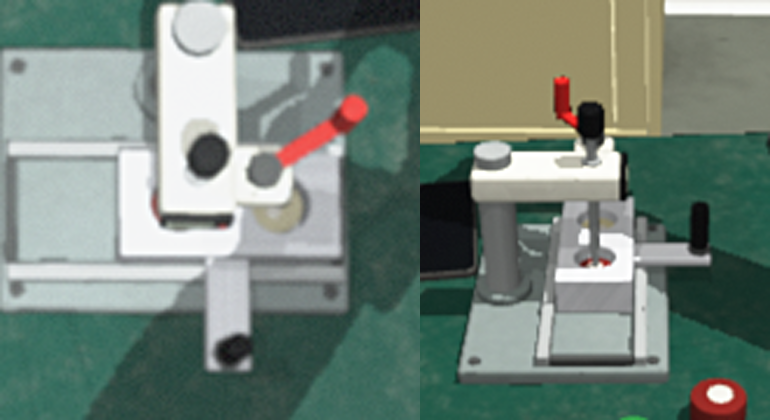

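The pin is at (352,107) in the top panel and (561,80) in the side panel, which matches 1.2 rad. The probe knob at (590,119) matches a tip height of 40 mm, and both sections are in their pockets. I'm handing it in.

```bash
python3 -c "
from workcell import bot
print(bot.finish_job())"
```

```text
the job is handed in; nothing more can be done
None
```

The job is done and handed in at about 17 s of the 51 s allowed. No verdict is reported, so this rests on my own checks:

- **Carriage:** I pushed it by its knob to the right stop, which puts the left pocket with the red section under the probe. The stop held at 14 N, and the knob's shift in the side camera (about 8.5 pixels against 8.2 predicted) matches 30 mm of travel.
- **Probe:** I pushed it down by its top until it touched the red section. The force rose from 2 to 7 N with no further travel, and the final picture fits a tip height of about 40 mm.
- **Lever:** I swung it until it took 20 N without moving. In both cameras the pin's final position matches 1.2 rad, the locked stop.

In the last pictures both sections are in their pockets, the probe is off the cream one, and the arm is clear of everything. I left the loose green disc and the larger red disc alone. No check failed; the camera fit was good to a few pixels (about 2 mm typically).

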